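Seat the marble insert in its serving board

TASK

The marble insert of the wooden serving board has been laid on the board's bare end. Slide it along the board, rounded end first, into its recess until it has dropped fully home and lies flat and square in it; slide it, do not lift it off the board. Leave the cream cup, the yellow bowl, the timer and the tamper beside the board where they stand.

Things in the scene. Friction and masses are not known exactly. Their poses are not given: they have to be found in the camera images.
- board: Light wooden serving board, 150 mm (x) by 320 mm (y), on non-slip feet; it does not move. Origin: centre of its underside, on the worktop; z up. From y = -160 to +10 mm its top is a flat bare deck 24 mm above the worktop; the other half has the recess. Behind it a wall cabinet hangs 0.47 m above the worktop: keep the wrist clear; a cup and a spoon lie in front.
- pocket (a point): Centre of the recess's floor, 78.5 mm along the board's +y from its origin and 14 mm above the worktop; axes as the board's. The recess is 107 mm wide (x) and 137 mm long (y), 10 mm deep, with upright walls; its two corners at the +y end are cut off obliquely, the two next to the deck are square. The insert fits with 3.5 mm to spare all round.
- slab: Flat marble insert, 100 mm wide (x), 130 mm long (y), 16 mm thick, 0.35 to 0.7 kg, too wide to grip. Origin: centre of its underside; z up. It lies loose on the deck, up to 20 mm off the board's middle line and turned up to 0.25 rad, rounded end towards the recess. Friction on the wood is moderate. Seated, its top stands 6 mm above the deck.
- slab_end (a point): Middle of the insert's rounded (+y) end, at its underside, 65 mm from its origin; the two corners at this end have a radius of 30 mm, those at the other end are square. Pushed over the recess, this end dips in when about half the insert is past the edge; the trailing end drops when it is all the way in.
- timer: Bystander: a round black-and-white twist kitchen timer, 63 mm across, 54 mm tall, standing on the worktop beside the board. Origin: about the centre of its underside.
- bowl: Bystander: a little yellow pinch bowl, 52 mm across, 18 mm tall, standing on the worktop beside the board. Origin: about the centre of its underside.
- espresso_cup: Bystander: a cream espresso cup with handle, 64x91x50 mm, standing on the worktop beside the board. Origin: about the centre of its underside.
- tamper: Bystander: a coffee tamper, steel base and walnut grip, 54 mm across, 81 mm tall, standing on the worktop beside the board. Origin: about the centre of its underside.

How it is judged:
By the outcome, as a careful person would: the job done as asked, in the order asked, and still so for the second after the job is handed in, with the robot touching nothing.
It also fails if it takes over 72 s, if anything falls off the work surface, if the arm or the gripper's body presses on something with over 40 N, if the wrist force passes 120 N, or if a joint passes its speed limit or range.

ROBOT

A 6-joint arm with a two-finger parallel gripper is mounted at the origin on a cart in front of the work surface, level with it; the furniture and walls round the work are solid. World frame = base frame: x ahead of the robot, y to its left, z up, the work surface at z = 0. Lengths are in m, angles in rad, forces in N, time in s.
With the tool pointing down it reaches from about 0.425 to 0.95 m from the base axis. Payload 3.5 kg.
Tool frame: the origin (TCP) lies midway between the tips of the shut fingers; the grasp point (between the pads) lies 19 mm behind it; z points along the fingers, x is the direction in which the jaws open and shut, and the axes are right-handed (so a half turn about z gives the same grasp; the last joint's range is limited). The gripper opens to 85 mm and grips with 20 to 120 N. Pads are 22 mm wide; open, the fingers measure 114 mm over their backs; the gripper's body (76 mm by 85 mm) begins 54 mm behind the grasp point. The pads swing forward as they close: fully open they stand 13 mm farther back than shut.
Start: joints at [-1.386, 0.286, 1.577, -0, 1.279, -0.15], TCP at [0.222, -0.637, 0.231] pointing down, gripper open.
Joint ranges: [-2.77, 2.77], [-0.9, 2.22], [0.21, 2.48], [-1.53, 4.67], [0.24, 2.81], [-2.84, 2.84]. Speed limits (rad/s): [2.79, 2.79, 3.14, 3.14, 3.14, 3.14].

INTERFACE

Orientations are given as a rotation vector (axis times angle).
In Python, from station import env gives the robot as it stands.
- The arm moves only by the tool step_arm, never from a script. Its argument "plan" is a list that holds one entry, the list of rows, each a list of 4 numbers: the shift along the world's x, y, z in m, then the turn about the world's z in degrees. In form: [[[dx, dy, dz, roll], ...]]. A call has 1 to 5 rows; each row is the pose to reach, as a shift and turn from the pose measured when the call began; what a row does not reach only later rows make up. A row lasts 1/8 s, in which the tool goes at most 62.5 mm and 10.7 degrees, less where a joint would pass 70% of its speed; a pose out of reach is approached as far as the arm can. A call with a gripper value outside its range is refused whole. "hand" is the closure, from -1 (fully open) to 1 (shut), set as the call begins (left out, the last holds). The fingers move at their own pace and stop on an object; the grip force is fixed at half the most. Time passes only in rows, so rows that repeat a pose let the fingers close. It gives the time, the measured TCP pose, the force and the opening at its end, in the units of the state.
- env.sense(): the state, without advancing time (a new reading comes with each control period).
- env.grab_frame(name): name is "scene" or "top"; returns (picture, depth): 480x640x3 uint8, red, green, blue; 480x640 float32, m along the optical axis (not along the pixel's ray), 0 where there is no reading.
- env.camera_info(name): a dict with "fov_y" (degrees; the focal length in pixels is half the picture's height over the tangent of half this angle, whatever the lens; pixels are square), "cx", "cy" (the principal point, pixels), "extrinsics" (4x4, takes a point from world to camera coordinates). Camera axes: x right, y up, looking along -z (the intrinsics and any distortion apply to the point x, -y, -z); pixel columns grow to the right and rows downward; lengths in m; the calibration is good to about 2 mm. A picture is of the moment at which its call begins. camera_info takes no time and is no camera call.
- env.job_done(): hands the job in, once; it reports no verdict.
The state is a dict: "time_s": time; "joint_positions": joint angles; "joint_velocities": joint speeds; "effort": joint torques, N m; "eef_pos": TCP position; "eef_rot": TCP orientation; "ft_force": force on the tool from outside, world axes, zero at the start; "torque": the same for the moment, N m; "gripper_width": finger opening in m.
Only numpy, scipy, OpenCV 4.12 (cv2) and the standard library are available. Lean on these libraries where they do the work, as an engineer would, in place of code of your own. Each camera call takes 0.05 s, during which the arm holds its last target.

## Working session

There is one attempt and no reset: what is moved stays moved. The work goes in short steps, Python scripts to look and compute and a tool call to move; the robot and the scene stay as the last step left them, time stands still between calls to the robot, and variables do not carry over. Pictures are saved under pics/ and viewed, and the job is handed in when it is done.

Besides the shell and the picture viewer there is one more tool, called after "Emit:" by a JSON object that holds its "op" and its "data", one argument or row to a line. step_arm: Moves the arm, as the interface text tells. Its arguments: {"type":"object","properties":{"plan":{"type":"array"},"hand":{"type":"number"}},"required":["plan"]}

```bash
mkdir -p pics; ls; python3 - <<'E'
from station import env
import cv2,numpy as np
for n in("scene","top"):
    p,d=env.grab_frame(n); cv2.imwrite(f"pics/{n}0.png",p[:,:,::-1]); np.save(f"{n}0.npy",d)
    print(env.camera_info(n))
print(env.sense())
E
```

```text
pics
{'fov_y': 50.929378699535945, 'cx': 320.13284555389856, 'cy': 233.7070211766282, 'extrinsics': array([[-0.89003304, -0.45567541, -0.0141815 ,  0.46039986],
       [ 0.30826109, -0.62443623,  0.71767297, -0.29568116],
       [-0.33588137,  0.63438104,  0.69623588, -0.61729376],
       [ 0.        ,  0.        ,  0.        ,  1.        ]])}
{'fov_y': 56.62735635868876, 'cx': 318.6052354003026, 'cy': 246.17905649002512, 'extrinsics': array([[ 0.01806772, -0.99976832, -0.01169866, -0.13231926],
       [ 0.99661018,  0.01706894,  0.08047862, -0.55292498],
       [-0.08026029, -0.01311306,  0.99668768, -0.85327581],
       [ 0.        ,  0.        ,  0.        ,  1.        ]])}
{'time_s': 0.1, 'joint_positions': array([-1.38601146e+00,  2.87115711e-01,  1.57800826e+00,  2.66181228e-05,
        1.27860059e+00, -1.49977964e-01]), 'joint_velocities': array([ 0.0006358 , -0.0011994 , -0.00428076,  0.00112249, -0.0005113 ,
        0.00140762]), 'effort': array([ 1.34396614e-03, -4.07294369e+01, -2.93699098e+01, -1.44331939e-04,
        3.38646765e-03,  4.05320364e-06]), 'eef_pos': array([ 0.22170773, -0.63693326,  0.23007184]), 'eef_rot': array([-2.55925998e+00,  1.81944185e+00,  2.37986082e-03]), 'ft_force': array([ 0.10226985, -0.17031501,  0.47097279]), 'torque': array([-0.00852829,  0.00512314, -0.04591874]), 'gripper_width': 0.08510257261945912}
```

View pics/top0.png

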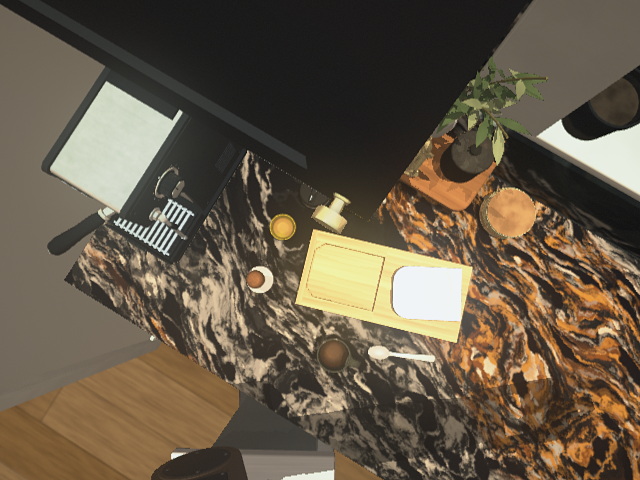

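View pics/scene0.png

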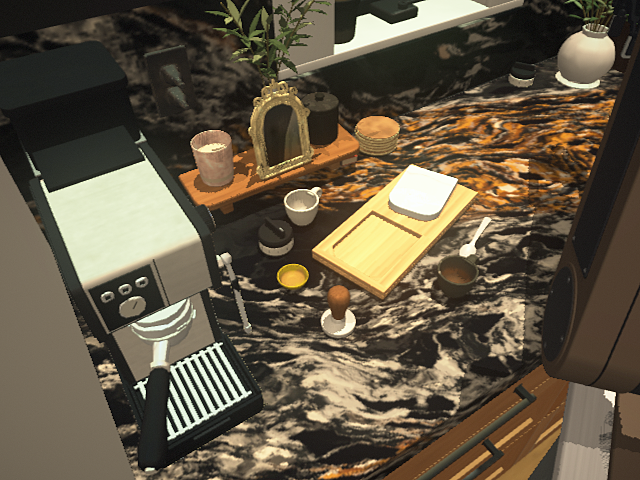

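Both pictures show the board with its recess to the left in the top view (around 345,277) and the white slab on the right end (430,293). I'll enlarge this area.

```bash
cat > h.py <<'E'
from station import env
import numpy as np,cv2
def cam(n):
    c=env.camera_info(n); f=240/np.tan(np.radians(c['fov_y']/2)); return f,c['cx'],c['cy'],np.array(c['extrinsics'])
def ray(n,u,v,z):
    f,cx,cy,E=cam(n); d=np.array([(u-cx)/f,-(v-cy)/f,-1]); R=E[:3,:3];o=-R.T@E[:3,3]; w=R.T@d
    return o+w*(z-o[2])/w[2]
def proj(n,P):
    f,cx,cy,E=cam(n); P=np.atleast_2d(P); q=P@E[:3,:3].T+E[:3,3]
    return np.c_[cx+f*q[:,0]/-q[:,2],cy-f*q[:,1]/-q[:,2]]
def crop(n,u0,v0,u1,v1,k,name):
    p,d=env.grab_frame(n); c=cv2.resize(p[v0:v1,u0:u1],None,fx=k,fy=k,interpolation=cv2.INTER_CUBIC)
    cv2.imwrite("pics/"+name,c[:,:,::-1]); return p,d
E
python3 - <<'E'
from h import *
p=cv2.imread("pics/top0.png")
cv2.imwrite("pics/topc.png",cv2.resize(p[220:350,285:485],None,fx=4,fy=4,interpolation=cv2.INTER_CUBIC))
E
```

```text
(no output)
```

View pics/topc.png

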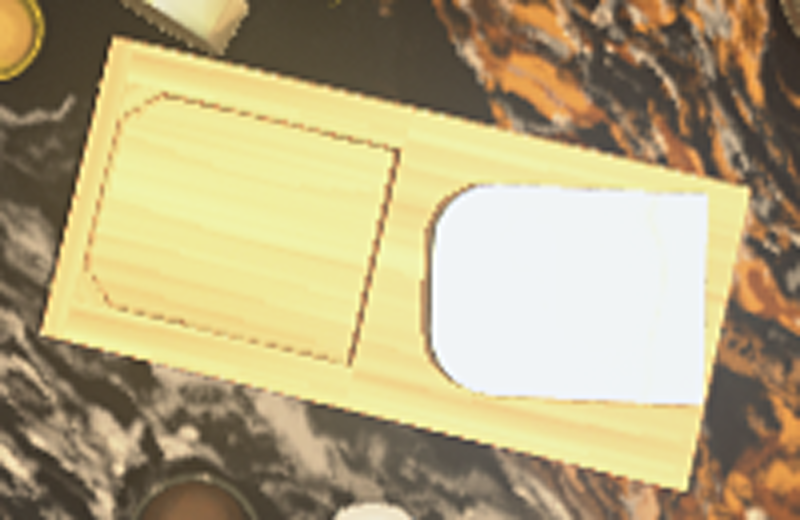

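```bash
cat > fit.py <<'E'
from h import *
from scipy.optimize import least_squares
def board():
    c=np.array([(115,38),(748,187),(688,490),(42,333)])/4.+[285,220]
    W=np.array([ray("top",u,v,.024)[:2] for u,v in c])
    L=np.array([(.075,.160),(.075,-.160),(-.075,-.160),(-.075,.160)])
    def T(p,L): 
        s,co=np.sin(p[2]),np.cos(p[2]); return L@np.array([[co,-s],[s,co]]).T+p[:2]
    r=least_squares(lambda p:(T(p,L)-W).ravel(),[*W.mean(0),0]); return r.x,r.fun.reshape(-1,2)
def slabmask(p):
    g=p.astype(int); m=((g.min(2)>205)&(g.max(2)-g.min(2)<30)).astype(np.uint8)
    n,l,s,ce=cv2.connectedComponentsWithStats(m); 
    return l,s,ce
E
python3 - <<'E'
from fit import *
b,r=board();print(b,np.degrees(b[2]),r*1000)
p=cv2.imread("pics/top0.png")[:,:,::-1]
l,s,c=slabmask(p); i=l[293,430]; print(s[i])
cn=max(cv2.findContours((l==i).astype(np.uint8),0,1)[0],key=len)[:,0]
W=np.array([ray("top",u,v,.040)[:2] for u,v in cn])
(cx,cy),sz,a=cv2.minAreaRect((W*1000).astype(np.float32)); print(cx,cy,sz,a)
ctr=np.array([cx,cy])/1000
co,si=np.cos(b[2]),np.sin(b[2]); d=ctr-b[:2]
print("in board",[d[0]*co+d[1]*si,-d[0]*si+d[1]*co])
D=np.load("top0.npy");print(D[293,430],D[277,345],D[310,360])
# recess check
for u,v in [(398,150),(350,364),(165,95),(110,305)]:
    w=ray("top",u/4+285,v/4+220,.024)[:2]-b[:2]; print(w[0]*co+w[1]*si,-w[0]*si+w[1]*co)
for n,u,v in [("bowl",283,228),("tamp",260,280),("cup",325,222)]: print(n,ray("top",u,v,.01))
print(proj("scene",[[*b[:2],.024],[*ctr,.04]]))
E
```

```text
[ 0.48126566 -0.25123716 -0.21606265] -12.379477777686509 [[ 1.15538865  1.43487355]
 [ 0.24175084 -2.24413692]
 [-0.52439821 -0.11700871]
 [-0.87274128  0.92627209]]
[ 393  266   69   55 3490]
468.882080078125 -329.81256103515625 (128.9134063720703, 100.22898864746094) 88.24531555175781
in board [np.float64(0.004749772359285564), np.float64(-0.0794033118937528)]
0.8462475 0.87538 0.86176705
0.05256478684220428 0.011232969799014387
-0.05377412038756342 0.010938231008049717
0.052513444845447066 0.12798407512655682
-0.05316247311195092 0.1303559370214937
bowl [ 0.5913124  -0.05062122  0.01      ]
tamp [ 0.48691535 -0.00756903  0.01      ]
cup [ 0.60477436 -0.13431765  0.01      ]
[[400.07993683 219.06276087]
 [421.75297231 189.69044663]]
```

Emit:
{"op": "step_arm", "data": {
  "plan": [
    [[0.034,0.03,-0.02,10],[0.068,0.06,-0.04,20],[0.102,0.09,-0.06,30],[0.136,0.12,-0.08,40],[0.17,0.15,-0.1,50]]
  ],
  "hand": -0.4
}}

```text
time_s: 0.72
eef_pos: [0.3925, -0.4855, 0.1289]
eef_rot: [-3.09, 0.559, 0.004]
ft_force: [0.8, -0.6, -0.3]
gripper_width: 0.0598
```

Emit:
{"op": "step_arm", "data": {
  "plan": [
    [[0.037,0.031,0,10],[0.0735,0.0615,0,18.8],[0.0735,0.0615,-0.04,18.8],[0.0735,0.0615,-0.06,18.8],[0.0735,0.0615,-0.06,18.8]]
  ]
}}

```text
time_s: 1.35
eef_pos: [0.4644, -0.4228, 0.0661]
eef_rot: [-3.136, 0.048, 0.01]
ft_force: [-0.0, 0.7, 0.1]
gripper_width: 0.0598
```

```bash
python3 - <<'E'
from h import *
crop("top",285,220,485,370,4,"t1.png");crop("scene",300,130,500,280,4,"s1.png");print(env.sense()['ft_force'])
E
```

```text
[ 0.19881148 -0.79331211  0.71165523]
```

View pics/t1.png

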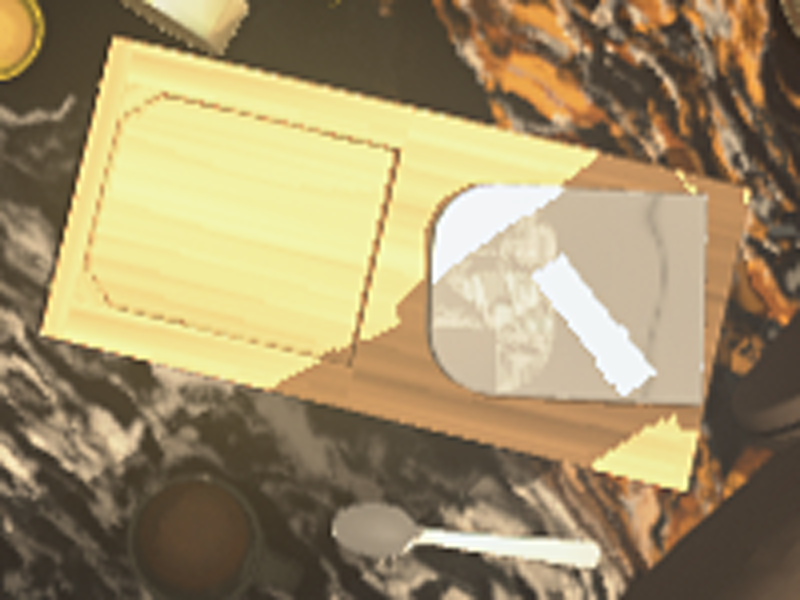

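View pics/s1.png

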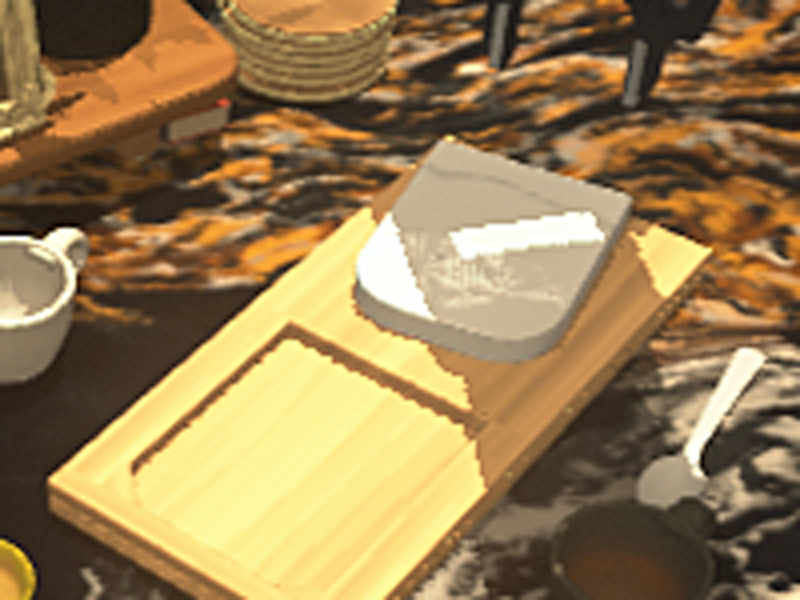

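The arm casts shade, but the slab outline is still visible in both views. The fingers stand clear behind its square end, so I'm lowering them.

Emit:
{"op": "step_arm", "data": {
  "plan": [
    [[0.001,-0.001,-0.025,0],[0.001,-0.001,-0.04,0],[0.001,-0.001,-0.04,0]]
  ]
}}

```text
time_s: 1.82
eef_pos: [0.466, -0.4255, 0.0285]
eef_rot: [-3.139, 0.049, 0.006]
ft_force: [-0.5, -0.0, -0.1]
gripper_width: 0.0601
```

```bash
python3 - <<'E'
from h import *
crop("scene",300,130,500,280,4,"s2.png");print(env.sense()['ft_force'])
E
```

```text
[ 0.23106138 -1.09162132 -0.13478062]
```

View pics/s2.png

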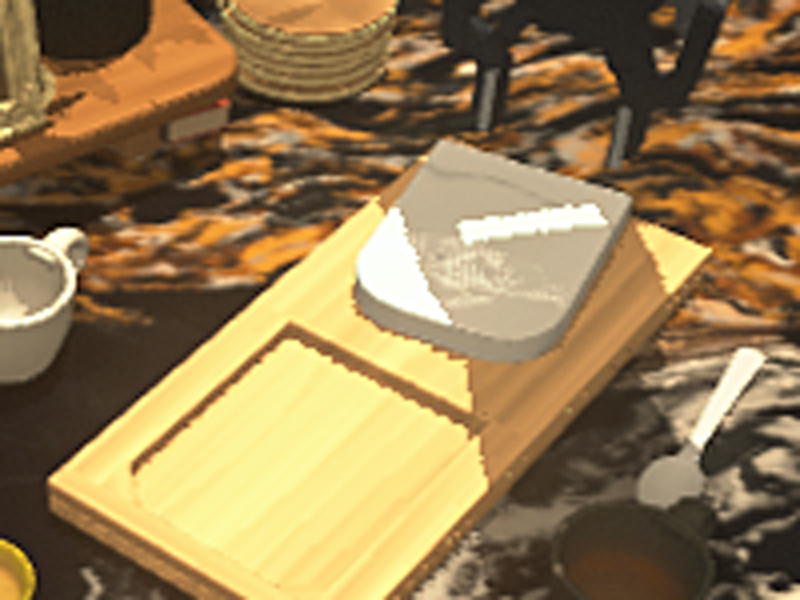

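```bash
cat > path.py <<'E'
import numpy as np
yb=-0.2161; R=np.array([[np.cos(yb),-np.sin(yb)],[np.sin(yb),np.cos(yb)]])
B=np.array([0.48127,-0.25124])+R@np.array([-.0004,.0008])
def toB(P): return R.T@(np.asarray(P)-B)
def toW(p): return R@np.asarray(p)+B
E
python3 - <<'E'
from path import *
c=toB([.46888,-.32981]); th0=np.radians(-1.75)-yb; print(c*1000,np.degrees(th0))
p=c.copy(); s=0; ds=.001; L=.052; off=.076
while s<.13:
    if round(s*1000)%8==0:
        th=th0*max(0,1-s/L); u=np.array([-np.sin(th),np.cos(th)])
        print(round(s*1000),"slab",(p*1000).round(1),"TCP",toW(p-off*u).round(4),"yaw",round(np.degrees(th+yb),2))
    th=th0*max(0,1-s/L); p=p+ds*np.array([-np.sin(th),np.cos(th)]); s+=ds
E
```

```text
[  5.14531193 -80.19923812] 10.631617952777088
0 slab [  5.1 -80.2] TCP [ 0.4666 -0.4058] yaw -1.75
8 slab [  3.8 -72.3] TCP [ 0.4647 -0.3977] yaw -3.39
16 slab [  2.6 -64.4] TCP [ 0.4631 -0.3895] yaw -5.02
24 slab [  1.7 -56.5] TCP [ 0.4618 -0.3814] yaw -6.66
32 slab [  1.  -48.5] TCP [ 0.4607 -0.3732] yaw -8.29
40 slab [  0.5 -40.5] TCP [ 0.4598 -0.3649] yaw -9.93
48 slab [  0.3 -32.5] TCP [ 0.4591 -0.3566] yaw -11.56
56 slab [  0.2 -24.5] TCP [ 0.4597 -0.3486] yaw -12.38
64 slab [  0.2 -16.5] TCP [ 0.4615 -0.3408] yaw -12.38
72 slab [ 0.2 -8.5] TCP [ 0.4632 -0.333 ] yaw -12.38
80 slab [ 0.2 -0.5] TCP [ 0.4649 -0.3252] yaw -12.38
88 slab [0.2 7.5] TCP [ 0.4666 -0.3173] yaw -12.38
96 slab [ 0.2 15.5] TCP [ 0.4683 -0.3095] yaw -12.38
104 slab [ 0.2 23.5] TCP [ 0.47   -0.3017] yaw -12.38
112 slab [ 0.2 31.5] TCP [ 0.4717 -0.2939] yaw -12.38
120 slab [ 0.2 39.5] TCP [ 0.4735 -0.2861] yaw -12.38
128 slab [ 0.2 47.5] TCP [ 0.4752 -0.2783] yaw -12.38
```

Emit:
{"op": "step_arm", "data": {
  "plan": [
    [[0.0005,0.01,-0.002,0],[0.0005,0.0185,-0.002,0],[-0.001,0.024,-0.002,-0.9],[-0.002,0.03,-0.002,-2],[-0.003,0.036,-0.002,-3.2]]
  ]
}}

```text
time_s: 2.5
eef_pos: [0.4637, -0.3902, 0.028]
eef_rot: [3.138, -0.139, -0.003]
ft_force: [-0.1, -2.4, 1.3]
gripper_width: 0.0598
```

```bash
python3 - <<'E'
from h import *
crop("top",285,220,485,370,4,"t3.png");print(env.sense()['ft_force'])
E
```

```text
[-0.44645024 -0.75461448  1.05874992]
```

View pics/t3.png

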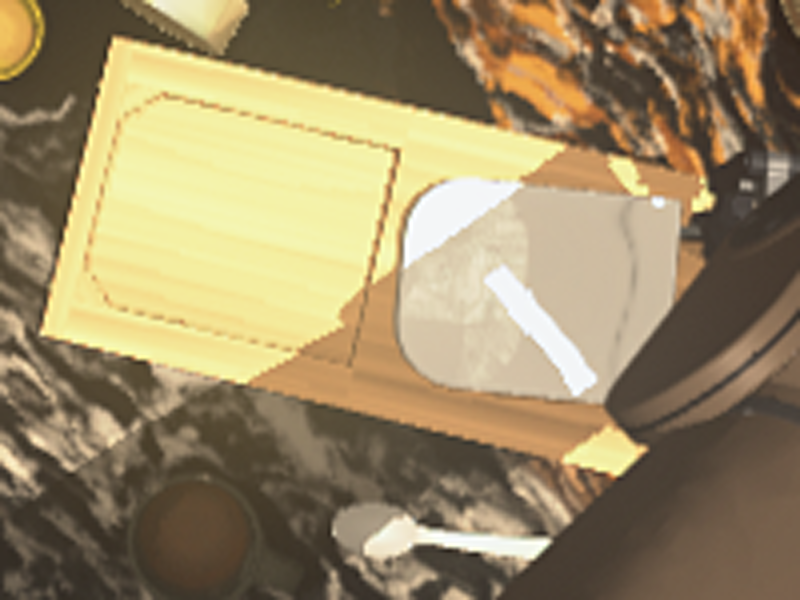

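The slab's rounded end moved from about column 430 to 402 in the crop, and it's turning with the tool. I'll continue.

Emit:
{"op": "step_arm", "data": {
  "plan": [
    [[-0.0019,0.0088,0,-1.6],[-0.003,0.017,0,-3.2],[-0.0039,0.0253,0,-4.9],[-0.0046,0.0336,0,-6.6],[-0.004,0.0416,0,-7.3]]
  ]
}}

```text
time_s: 3.18
eef_pos: [0.4595, -0.3473, 0.028]
eef_rot: [-3.123, 0.34, 0.003]
ft_force: [-1.5, -2.1, 1.7]
gripper_width: 0.0596
```

```bash
python3 - <<'E'
from h import *
crop("top",285,220,485,370,4,"t4.png");crop("scene",300,130,500,280,4,"s4.png");print(env.sense()['ft_force'])
E
```

```text
[-1.4304463  -0.06255931 -0.22347408]
```

View pics/t4.png

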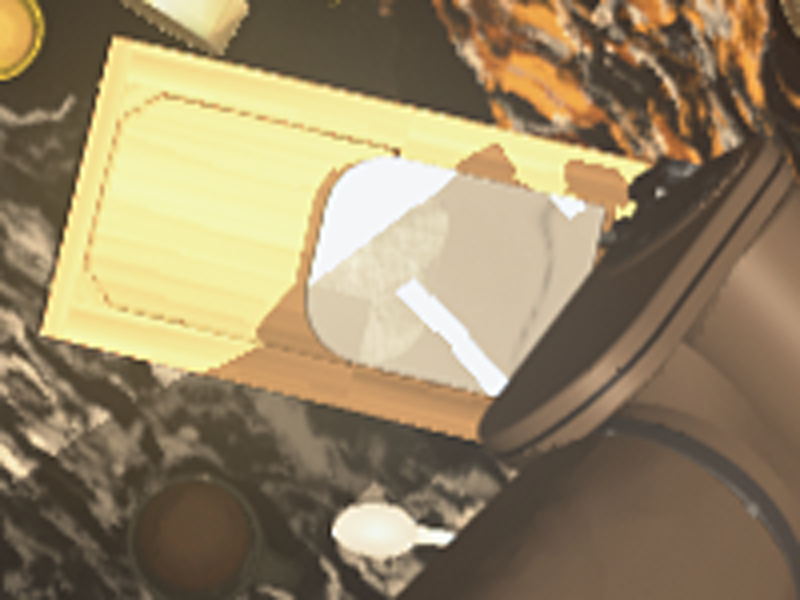

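View pics/s4.png

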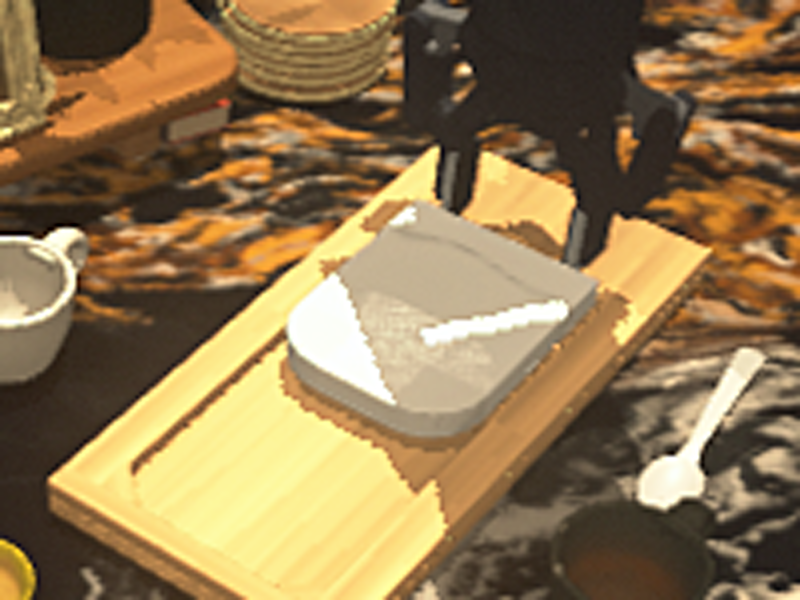

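```bash
cat > m.py <<'E'
from h import *; from path import *
def mb(pts,z=.04,n="top",o=(285,220),k=4):
    for u,v in pts:
        print((u,v),(toB(ray(n,u/k+o[0],v/k+o[1],z)[:2])*1000).round(1))
E
python3 - <<'E'
from m import *
mb([(390,157),(605,206),(345,358),(490,394),(307,280),(604,208),(598,250)])
mb([(165,95),(398,150),(350,364),(110,305)],.024)
print("scene"); mb([(418,202),(597,285),(287,335)],.04,"scene",(300,130))
mb([(330,275),(137,463),(345,0)],.024,"scene",(300,130)); mb([(290,322),(487,420)],.024,"scene",(300,130))
E
```

```text
(390, 157) [47.4 15.3]
(605, 206) [ 48.3 -89.4]
(345, 358) [-50.6  15. ]
(490, 394) [-51.1 -55.4]
(307, 280) [-18.9  40.8]
(604, 208) [ 47.3 -89.2]
(598, 250) [ 27.1 -90.6]
(165, 95) [ 52.9 127.2]
(398, 150) [53.  10.4]
(350, 364) [-53.4  10.1]
(110, 305) [-52.8 129.6]
scene
(418, 202) [ 45.9 -83.7]
(597, 285) [-52.1 -82.7]
(287, 335) [39.6 34.7]
(330, 275) [ 58.  -28.3]
(137, 463) [ 51.9 128.1]
(345, 0) [ 187.1 -231.5]
(290, 322) [53.4 11.3]
(487, 420) [-52.3  10.5]
```

The slab is nearly square to the board and about 2 mm to the −x side. I'll push diagonally, taking out those 2 mm.

Emit:
{"op": "step_arm", "data": {
  "plan": [
    [[0.0021,0.0072,0,0],[0.0042,0.0145,0,0],[0.0063,0.0217,0,0],[0.0084,0.0289,0,0]]
  ]
}}

```text
time_s: 3.78
eef_pos: [0.468, -0.3169, 0.0275]
eef_rot: [-3.121, 0.338, 0.005]
ft_force: [0.0, -2.2, 1.1]
gripper_width: 0.0597
```

```bash
python3 - <<'E'
from h import *
crop("top",285,220,485,370,4,"t5.png");crop("scene",300,130,500,280,4,"s5.png");print(env.sense()['ft_force'])
E
```

```text
[-0.36782166 -0.70229274 -0.31192847]
```

View pics/t5.png

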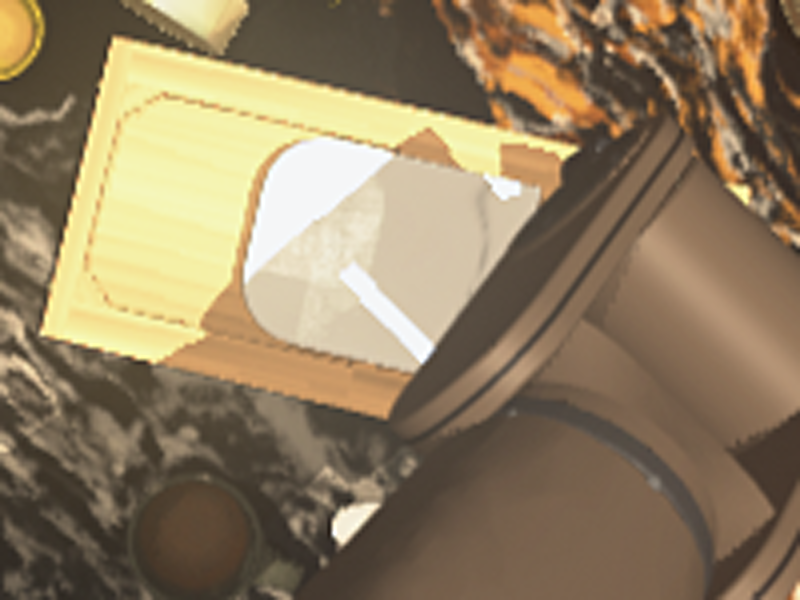

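View pics/s5.png

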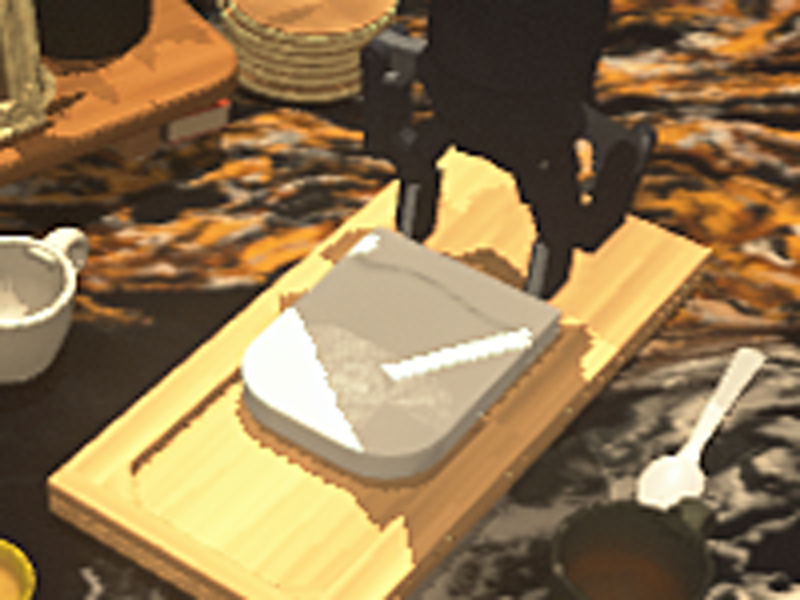

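```bash
python3 - <<'E'
from m import *
mb([(325,137),(540,186),(280,341),(410,374),(243,270)])
mb([(345,137),(380,145)],.024)
print("scene"); mb([(377,230),(560,318),(243,375)],.04,"scene",(300,130))
print(toB([.468,-.3169]))
E
```

```text
(325, 137) [49.6 47.7]
(540, 186) [ 50.5 -57.3]
(280, 341) [-50.   46.8]
(410, 374) [-50.8 -16.6]
(243, 270) [-21.3  71.5]
(345, 137) [53.2 37. ]
(380, 145) [53.3 19.5]
scene
(377, 230) [ 49.5 -53.3]
(560, 318) [-50.4 -51.8]
(243, 375) [39.5 68.5]
[ 0.00151759 -0.0677782 ]
```

Centred to within 0.5 mm in both cameras. Pushing straight on now.

Emit:
{"op": "step_arm", "data": {
  "plan": [
    [[0.0015,0.0068,0,0],[0.003,0.0137,0,0],[0.0045,0.0205,0,0],[0.006,0.0273,0,0],[0.0075,0.0342,0,0]]
  ]
}}

```text
time_s: 4.5
eef_pos: [0.4754, -0.2812, 0.0271]
eef_rot: [-3.119, 0.337, 0.006]
ft_force: [0.0, -1.5, -1.4]
gripper_width: 0.0603
```

```bash
python3 - <<'E'
from h import *
crop("top",285,220,485,370,4,"t6.png");crop("scene",300,130,500,280,4,"s6.png");print(env.sense()['ft_force'])
E
```

```text
[ 0.34795925 -0.73161008  1.14395176]
```

View pics/t6.png

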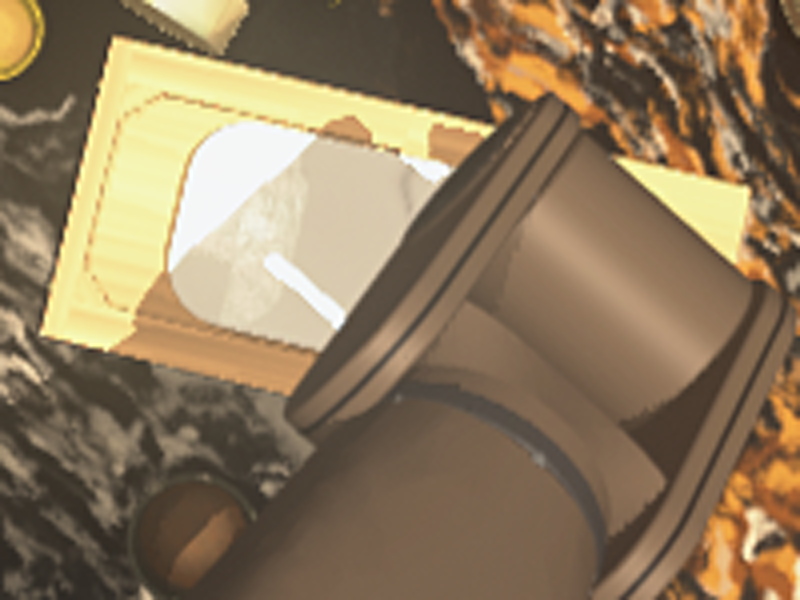

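View pics/s6.png

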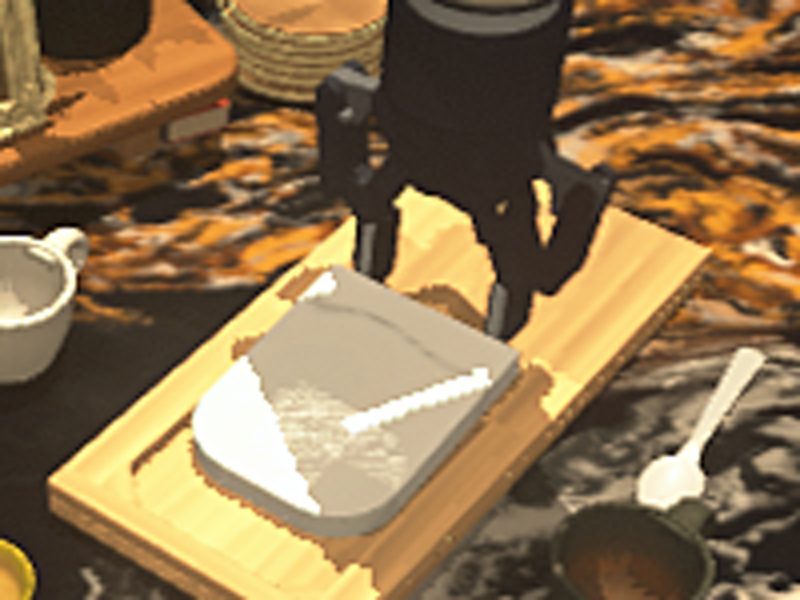

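The rounded end now sits inside the recess outline in both views. I'll push on slowly.

Emit:
{"op": "step_arm", "data": {
  "plan": [
    [[0.0013,0.0059,0,0],[0.0026,0.0117,0,0],[0.0039,0.0176,0,0],[0.0051,0.0234,0,0],[0.006,0.0273,0,0]]
  ]
}}

```text
time_s: 5.22
eef_pos: [0.4814, -0.2528, 0.027]
eef_rot: [-3.118, 0.336, 0.007]
ft_force: [0.9, -2.0, -0.5]
gripper_width: 0.0598
```

```bash
python3 - <<'E'
from h import *
from path import *
crop("scene",280,130,480,280,4,"s7.png");s=env.sense();print(s['ft_force'],toB(s['eef_pos'][:2]))
E
```

```text
[ 0.28549846 -0.07033927 -0.11494935] [ 0.00086191 -0.00191449]
```

View pics/s7.png

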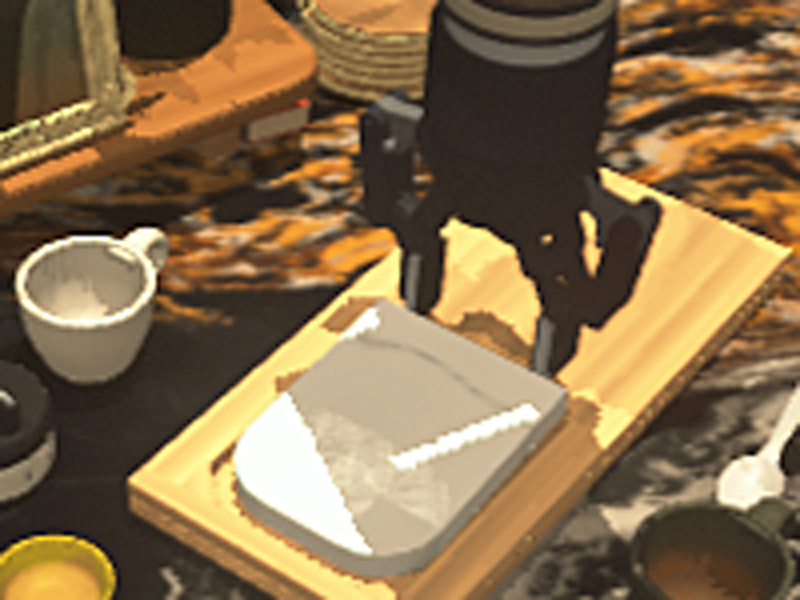

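Emit:
{"op": "step_arm", "data": {
  "plan": [
    [[0.0004,0.002,0,0],[0.0009,0.0039,0,0],[0.0009,0.0039,0,0]]
  ]
}}

```text
time_s: 5.65
eef_pos: [0.4824, -0.2482, 0.027]
eef_rot: [-3.117, 0.336, 0.007]
ft_force: [-0.3, 0.5, 0.0]
gripper_width: 0.06
```

```bash
python3 - <<'E'
from h import *
from path import *
crop("scene",280,130,480,280,4,"s8.png");s=env.sense();print(s['ft_force'],toB(s['eef_pos'][:2]))
E
```

```text
[ 0.07550596  0.46168382 -0.03149581] [0.00088474 0.00228438]
```

View pics/s8.png

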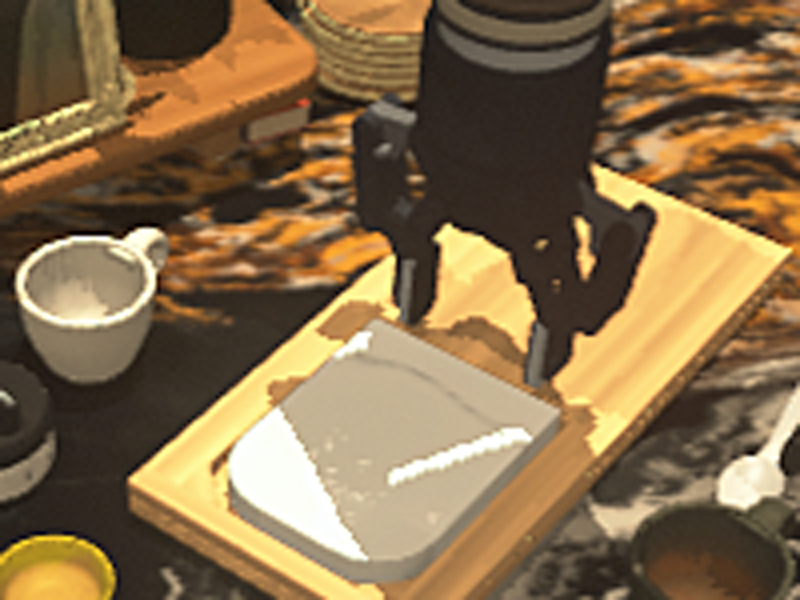

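The trailing end has dropped. I'll back off, then check that it's flat.

Emit:
{"op": "step_arm", "data": {
  "plan": [
    [[-0.004,-0.02,0.005,0],[-0.006,-0.03,0.05,0],[-0.02,-0.07,0.08,0],[-0.05,-0.12,0.09,0],[-0.08,-0.17,0.1,0]]
  ]
}}

```text
time_s: 6.32
eef_pos: [0.4013, -0.4212, 0.1288]
eef_rot: [-3.119, 0.336, 0.005]
ft_force: [-0.1, -0.2, -0.6]
gripper_width: 0.0599
```

```bash
cat > chk.py <<'E'
from m import *
import sys
t=sys.argv[1]
p,d=crop("top",285,220,485,370,4,f"t{t}.png"); p2,d2=crop("scene",280,130,480,280,4,f"s{t}.png")
for n,D in(("top",d),("scene",d2)):
    f,cx,cy,E=cam(n); v,u=np.mgrid[0:480,0:640]; Z=D
    C=np.stack([(u-cx)/f*Z,-(v-cy)/f*Z,-Z],-1); W=(C-E[:3,3])@E[:3,:3]
    b=(W[...,:2]-B)@R
    for nm,x0,x1,y0,y1 in(("slab",-.043,.043,.025,.125),("front",-.03,.03,.115,.135),("rear",-.04,.04,.02,.04),("deck",-.06,.06,-.15,-.01)):
        m=(b[...,0]>x0)&(b[...,0]<x1)&(b[...,1]>y0)&(b[...,1]<y1)&(D>0)&(W[...,2]<.08)
        if m.sum()<20: print(n,nm,"few");continue
        A=np.c_[b[m],np.ones(m.sum())]; A[:,:2]-=[0,.0785]
        c=np.linalg.lstsq(A,W[m][:,2],rcond=None)[0]
        print(n,nm,m.sum(),"medz %.1f"%(1000*np.median(W[m][:,2])),"tilt x,y %.4f %.4f"%tuple(c[:2]))
E
python3 chk.py 9
```

```text
top slab 2305 medz 30.6 tilt x,y 0.0008 -0.0014
top front 323 medz 30.4 tilt x,y -0.0035 -0.0152
top rear 428 medz 30.6 tilt x,y 0.0029 -0.0114
top deck 4516 medz 24.5 tilt x,y 0.0002 0.0003
scene slab 2029 medz 31.2 tilt x,y 0.0013 0.0008
scene front 306 medz 31.2 tilt x,y -0.0027 -0.0247
scene rear 343 medz 31.2 tilt x,y 0.0011 -0.0059
scene deck 2970 medz 25.1 tilt x,y -0.0006 0.0004
```

View pics/t9.png

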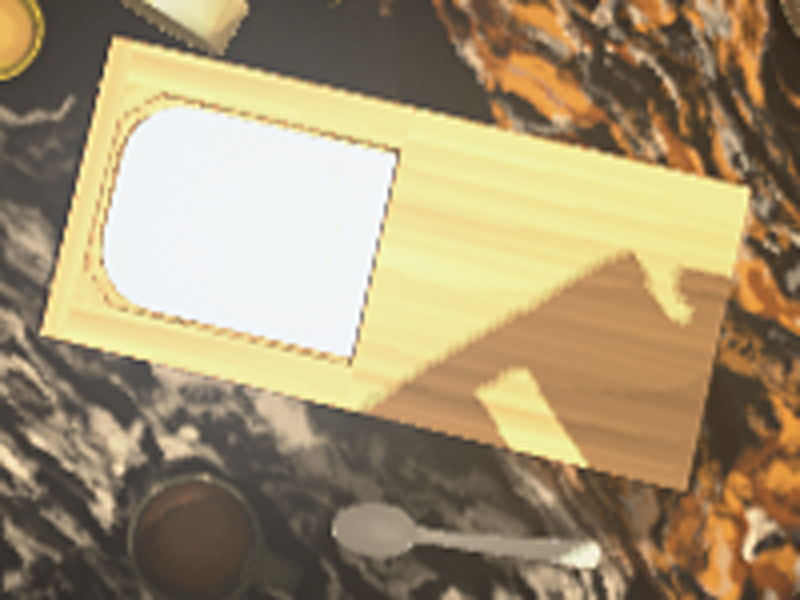

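View pics/s9.png

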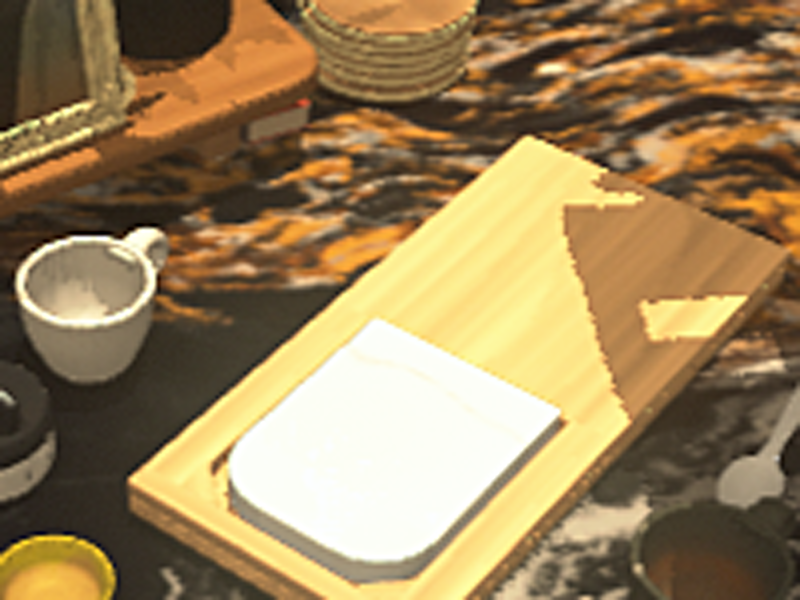

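The slab is seated inside the recess outline (crop corners 398,150 and 350,362). Its top is 6.1 mm above the deck with tilt under 0.002 rad, and the robot is clear.

```bash
python3 -c "
from station import env
s=env.sense();print(abs(s['joint_velocities']).max(),s['ft_force']);print(env.job_done())"
```

```text
0.07254421924570519 [0.10147684 0.259057   0.26789076]
the job is handed in; nothing more can be done
None
```

The marble insert is fully home in its recess, flat and square. I handed the job in at about 6.4 s of the 72 s allowed.

I pushed it along the deck from its square end with the two part-open fingers, turning it about 10.6° square on the way. It went in rounded end first and was never lifted. The pushing forces I read were only a few newtons.

**Last checks:**
- **Height:** the insert's top is 6.1 mm above the deck in both cameras, against 6 mm expected when seated.
- **Tilt:** under 0.002 rad over the whole top in both cameras. Fits over just the narrow end strips came out noisier, up to 0.025 rad. I put that down to depth noise on small patches, since both ends read the same height in each camera.
- **Fit:** by eye, its outline sits square inside the recess, close to the deck-side wall, with the spare room at the rounded end.
- **Bystanders:** the cup and yellow bowl look unmoved where the pictures show them. I did not measure them, and I did not check the timer or tamper in a full picture afterwards, but the arm stayed well clear of all four.

No check failed. Midway, the two cameras disagreed by about 2 mm on how far off-centre the insert was; after I corrected for this, they agreed to within 0.5 mm before it entered the recess.

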